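Fit the filter cassette to the bench dust extractor, lock it and switch on

TASK

Fit the filter cassette into the sloping intake of the bench dust extractor so that it sits flat and fully home, then lock it with its blue quarter-turn handle: line the handle up with the slot, push it in and turn it a quarter turn clockwise to its stop. Only when the cassette is locked, turn the red isolator handle on top of the extractor clockwise to on, and let go of everything. Leave the other things on the bench where they are.

Things in the scene. Friction and masses are not known exactly. Their poses are not given: they have to be found in the camera images.
- filter_seat: Sloping intake of the fixed grey bench dust extractor (180 mm wide, 240 deep). Origin: centre of the ledge the cassette lies on, about 92 mm above the bench. z = outward normal, tilted 26 deg from vertical towards the robot; x = up the slope; y = to the left. A black bezel 11 mm high surrounds the cassette: play 1.5 mm a side at the ledge, chamfered to 6.5 mm at its top
- cassette_center (a point): Centre (half-way up the frame) of the loose filter cassette: flat pale aluminium-framed panel 140 x 105 x 16 mm, 0.2 to 0.4 kg, lying face up on the bench; its blue handle, in its middle, serves to lift it. z = out of its front, y = along the 140 mm side, x = along the 105 mm side. It fits the intake either way round, its y along the intake's y
- handle_grip (a point): Grip point of the blue T-handle (quarter-turn fastener) in the cassette's middle: bar 62 long, 14 wide, 26 mm high on a 14 mm stem. On the stem's axis, 9 mm below the bar's top, 56 mm above the cassette's underside with the handle out (40 mm above its front). z = out along the stem, y = along the bar. A 26 x 5 mm blade parallel to the bar comes out at the stem's foot as it is pushed
- fastener_turn (a joint): Turn of the T-handle, rad, clockwise seen from the front positive. 0: bar along the cassette's 140 mm side (white marks), blade in line with the slot (within about 0.2) so that it can be pushed in. 1.57: bar across (red marks), at the stop, locked if pushed in. Range -0.7 to 1.57; friction 0.035 N m, stays where left. Starts 0.5 to 1.35
- fastener_push (a joint): How far the T-handle is pushed in, m: 0 out (spring, 3 N), 0.014 fully in (7.5 N). In the intake with the blade not lined up it stops near 0.0035. Pushed fully in and turned past about 0.5 rad, the blade grips behind the slotted bar and holds the cassette; the handle then springs back only to about 0.0125
- isolator_grip (a point): Grip point of the red rotary isolator handle on a yellow plate on the extractor's flat rear deck (130 mm above the bench): bar 70 long, 16 wide, 26 mm high, turning about a vertical axis. On that axis, 8 mm below the bar's top, 32 mm above the plate. z up, y = along the bar
- isolator (a joint): Isolator handle, rad, clockwise seen from above positive: 0 = off (bar across the extractor, white pointer to the left at the white dot), 1.57 = on (bar front to back, pointer at the far green dot); stops at both ends. A spring snaps it to the nearer end (about 0.08 N m to pass the middle). Starts off
- brush: Dust brush with wooden handle, 141 mm long, lying in front of the extractor; bystander
- eye_loupe: Black conical eye loupe, 37 mm diameter, 32 mm high; bystander
- tin: Flat round metal tin, 56 mm diameter, 15 mm high; bystander
- bottle: Amber bottle with grey cap, 42 mm diameter, 69 mm high; bystander
- oil_stand: Black block with four oil pots, 56 x 74 x 20 mm; bystander
- steel_tweezers: Steel tweezers, 125 mm long; bystander
- vial: Small brown glass vial with black cap, 31 mm diameter, 54 mm high; bystander
- slot (a point): Middle of the fastener's slot in the steel bar across the intake's opening: slot 32 mm long along the intake's y by 12 mm along its x, on the intake's z axis; the bar's top is 1.5 mm below the ledge, the bar is 4 mm thick, hollow below. Axes as the intake's

How it is judged:
By the outcome, as a careful person would: the job done as asked, in the order asked, and still so for the second after the job is handed in, with the robot touching nothing.
It also fails if it takes over 58 s, if anything falls off the work surface, if the arm or the gripper's body presses on something with over 40 N, if the wrist force passes 120 N, or if a joint passes its speed limit or range.

ROBOT

A 6-joint arm with a two-finger parallel gripper is mounted at the origin on a cart in front of the work surface, level with it; the furniture and walls round the work are solid. World frame = base frame: x ahead of the robot, y to its left, z up, the work surface at z = 0. Lengths are in m, angles in degrees, forces in N, time in s.
With the tool pointing down it reaches from about 0.35 to 0.875 m from the base axis. Payload 4.2 kg.
Tool frame: the origin (TCP) lies midway between the tips of the shut fingers; the grasp point (between the pads) lies 19 mm behind it; z points along the fingers, y is the line along which they close (so a half turn about z gives the same grasp; the last joint's range is limited). The gripper opens to 87 mm and grips with 3 to 60 N. Pads are 19 mm wide; open, the fingers measure 117 mm over their backs; the gripper's body (75 mm by 190 mm) begins 51 mm behind the grasp point.
Start: joints at [91.364, 22.042, 0.453, 0, -68.411, -14.817], TCP at [0.145, 0.608, 0.223] pointing down, gripper open.
Joint ranges: [-179.83, 179.83], [-69.29, 118.12], [-61.27, 80.66], [-181.25, 117.63], [-171.15, -9.14], [-177.46, 177.46]. Speed limits (degrees/s): [159.86, 159.86, 180, 180, 180, 180].

INTERFACE

Orientations are given as [roll, pitch, yaw] about the fixed x, y, z axes, in that order (R = Rz(yaw) Ry(pitch) Rx(roll)).
In Python, from workcell import env gives the robot as it stands. The module is installed in compiled form; this text tells all that it offers. Calls block until the motion is done:
- env.goto(position, orientation): joint-space move of the TCP to a pose.
- env.move_straight(position, rotation=None, rate=0.15, force_limit=None): straight line of the TCP; rotation=None keeps the orientation; rate is the mean speed in m/s. With force_limit (N) it stops when the force on the tool has changed by that much, and returns True; else False.
- env.set_joints(angles): joint-space move.
- env.gripper_to(opening, grasp_force=None): opening from 0.0 (shut) to 1.0 (fully open); grasp_force is the grip in N (None keeps the last); returns when the fingers have stopped.
- env.dwell(seconds).
- env.inverse_kinematics(position, orientation): joint angles nearest the present ones, or None.
- env.read_state(): the state.
- env.grab_frame(name): name is "scene" or "top" or "wrist"; returns a dict with "image" (400x640x3 uint8, blue, green, red), "fx", "fy", "cx", "cy" (pixels), "position" and "orientation" of the camera in the world. Camera axes: x right, y up, looking along -z (the intrinsics and any distortion apply to the point x, -y, -z); pixel columns grow to the right and rows downward; lengths in m; the calibration is good to about 2 mm. A picture is of the moment at which its call begins. There is no depth.
A pose or a line that the arm cannot do raises env.Unreachable and nothing moves.
- env.close_job(): hands the job in; it is judged then, once.
Trained networks look in a picture, given as the dict that the camera call returned (one of the last four; its "shot" number tells which), for a name from the list of things; names that differ only in an ending like _2 or _b are one class to them, and where a whole thing is asked for, a point or a joint stands for the part that bears it (a point fixed in the world has none). Each returns a list of dicts, best first, with "score" (0 to 1); they miss things now and then, are a little off and sometimes report something else, mostly with a low value. They report only what shows in the picture. A call takes as long as a camera call.
- env.search_frame(picture, thing): "xyz" ([x, y, z] in m, in world coordinates, good to about 4 mm: the middle of the surface that is visible of it).
- env.trace(picture, thing): "mask" (400x640 bool, what is visible of it).
The state is a dict: "clock": time; "joint_positions": joint angles; "qvel": joint speeds; "joint_torque": joint torques, N m; "position": TCP position; "tool_rot": TCP orientation; "force": force on the tool from outside, world axes, zero at the start; "wrist_torque": the same for the moment, N m; "opening": opening from 0.0 (shut) to 1.0 (fully open); "finger_force": force on a finger pad.
Only numpy, scipy, OpenCV 4.12 (cv2) and the standard library are available. Lean on these libraries where they do the work, as an engineer would, in place of code of your own. Each camera call takes 0.05 s, during which the arm holds its last target. There are 200 camera calls.

## Working session

There is one attempt and no reset: what is moved stays moved. The work goes in short steps, each a Python script; the robot and the scene stay as the last script left them, time stands still between calls to the robot, and variables do not carry over. Pictures are saved under pics/ and viewed, at most 13 in all, crops included, and the job is handed in when it is done.

```bash
mkdir -p pics; python3 - <<'E'
from workcell import env
import cv2,numpy as np,pickle
F={}
for n in("top","scene"):
    f=env.grab_frame(n);F[n]=f
    cv2.imwrite(f"pics/{n}0.png",f["image"])
    print(n,f["fx"],f["fy"],f["cx"],f["cy"],f["position"],f["orientation"],[k for k in f])
    for t in["filter_seat","cassette_center","handle_grip","isolator_grip","slot","brush","eye_loupe","tin","bottle","oil_stand","steel_tweezers","vial"]:
        print(t,[(np.round(d["xyz"],4).tolist(),round(d["score"],2)) for d in env.search_frame(f,t)][:2])
pickle.dump(F,open("f0.pkl","wb"))
print(env.read_state())
E
python3 -c "
import cv2,numpy as np
cv2.imwrite('pics/a.png',cv2.resize(np.vstack([cv2.imread('pics/top0.png')]),(800,500)))"
```

```text
top 516.3563523487492 516.3563523487492 320.22346489639637 194.0926109092855 [-0.0727855   0.09038272  1.67473025] [ 2.16118477e+01 -4.46296728e-02 -8.51467726e+01] ['image', 'fx', 'fy', 'cx', 'cy', 'position', 'orientation', 'shot']
filter_seat [([0.5764, -0.02, 0.0839], 0.96), ([0.6825, -0.0116, 0.1721], 0.54)]
cassette_center [([0.4671, 0.3923, 0.0165], 0.57), ([0.3771, -0.1026, -0.0002], 0.32)]
handle_grip [([0.4695, 0.39, 0.064], 0.41), ([0.6904, -0.2554, 0.0418], 0.4)]
isolator_grip [([0.4024, 0.5759, 0.0103], 0.65), ([0.6826, -0.0122, 0.1705], 0.56)]
slot [([0.5769, -0.021, 0.0859], 0.98)]
brush [([0.3791, 0.1024, 0.0131], 0.62), ([0.6886, -0.2534, 0.0437], 0.25)]
eye_loupe [([0.3705, -0.0315, 0.0232], 0.49)]
tin [([0.378, -0.1027, 0.0026], 0.76), ([0.5224, 0.5535, 0.0113], 0.51)]
bottle [([0.5982, -0.2584, 0.0661], 0.48), ([0.465, 0.3906, 0.018], 0.2)]
oil_stand [([0.5222, 0.5524, 0.0131], 0.79)]
steel_tweezers []
vial [([0.6847, -0.0134, 0.1724], 0.72), ([0.577, -0.0242, 0.0844], 0.26)]
scene 384.64523059436453 384.64523059436453 314.6147529602054 201.7889835366544 [-0.05080
[... 728 characters left out ...]
 0.0351], 0.69)]
{'clock': 1.3, 'joint_positions': array([ 9.13636043e+01,  2.20429257e+01,  4.52862758e-01, -4.29059681e-04,
       -6.84105321e+01, -1.48162348e+01]), 'qvel': array([-0.07240146, -0.02673209,  0.01179085, -0.03361493, -0.03286402,
       -0.05775685]), 'joint_torque': array([-4.65083704e-04, -3.90473092e+01,  1.87622505e+01,  4.22445729e+00,
        1.55261590e-02, -1.99901365e-05]), 'position': array([0.14537413, 0.60784226, 0.22253744]), 'tool_rot': array([ 1.79999323e+02,  2.33537629e-04, -1.34527884e+01]), 'force': array([0.90519323, 0.26446646, 0.44027822]), 'wrist_torque': array([0.02130851, 0.01101975, 0.0135443 ]), 'finger_force': 0.0, 'opening': 1.0027586434887692}
```

View pics/top0.png

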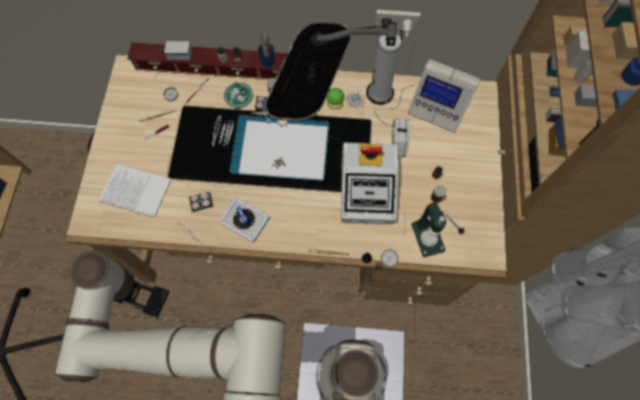

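View pics/scene0.png

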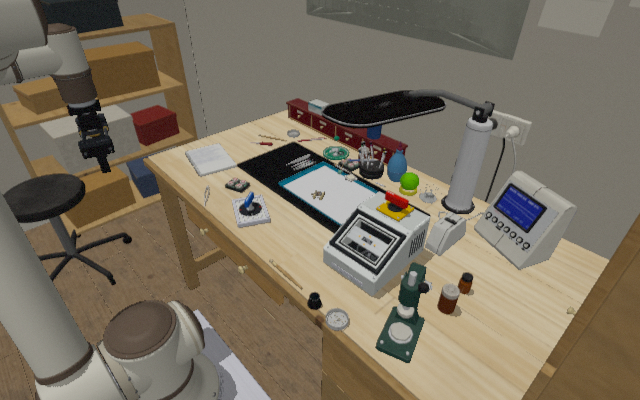

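The top picture shows the cassette at about (245,220), the extractor at (370,180) with its red isolator at (372,152), and a lamp head over the mat at (310,70). The scene view agrees: cassette (252,208), seat (365,240), isolator (397,203). I'll triangulate the lamp, then look closer with the wrist camera.

```bash
cat > h.py <<'E'
from workcell import env
import cv2,numpy as np,pickle
from scipy.spatial.transform import Rotation as Ro
from scipy.optimize import least_squares
def RR(o): return Ro.from_euler("xyz",o,degrees=True).as_matrix()
def proj(f,P):
    p=(np.atleast_2d(P)-f["position"])@RR(f["orientation"])
    return np.c_[f["fx"]*p[:,0]/-p[:,2]+f["cx"], f["fy"]*-p[:,1]/-p[:,2]+f["cy"]]
def ray(f,u,v):
    return RR(f["orientation"])@np.array([(u-f["cx"])/f["fx"],-(v-f["cy"])/f["fy"],-1.])
def onz(f,u,v,z):
    d=ray(f,u,v); return f["position"]+d*(z-f["position"][2])/d[2]
def eul(R): return Ro.from_matrix(R).as_euler("xyz",degrees=True)
E
python3 - <<'E'
from h import *
F=pickle.load(open("f0.pkl","rb"))
def tri(a,b):
    A=np.array([ray(F["top"],*a),-ray(F["scene"],*b)]).T
    s=np.linalg.lstsq(A,F["scene"]["position"]-F["top"]["position"],rcond=None)[0]
    return F["top"]["position"]+s[0]*A[:,0],F["scene"]["position"]-s[1]*A[:,1]
print("lamp head",tri((310,70),(385,108)),"front tip",tri((290,115),(327,120)),"right",tri((345,30),(440,100)))
W={}
def shot(n,p,o):
    env.goto(p,o); f=env.grab_frame("wrist");W[n]=f;cv2.imwrite(f"pics/{n}.png",f["image"])
    s=env.read_state();print(n,s["clock"],s["position"],s["tool_rot"],f["position"],f["orientation"],f["fx"])
    for t in["cassette_center","handle_grip","isolator_grip","slot","filter_seat"]:
        print(t,[(np.round(d["xyz"],4).tolist(),round(d["score"],2)) for d in env.search_frame(f,t)][:2])
shot("cas",[.44,.37,.30],[180,0,0])
pickle.dump(W,open("w.pkl","wb"))
shot("seat",[.52,-.02,.36],[180,0,0])
pickle.dump(W,open("w.pkl","wb"))
cv2.imwrite("pics/both.png",cv2.resize(np.vstack([W["cas"]["image"],W["seat"]["image"]]),(480,600)))
E
```

```text
lamp head (array([0.87926451, 0.20232734, 0.31272577]), array([0.88121157, 0.20054452, 0.31394025])) front tip (array([0.70777523, 0.24657849, 0.32217163]), array([0.68751356, 0.26001117, 0.31202986])) right (array([1.02917332, 0.10315727, 0.32917044]), array([1.02980041, 0.1024108 , 0.32967691]))
cas 2.7917 [0.43941155 0.37070135 0.2995744 ] [1.79976304e+02 3.11358288e-02 6.86904491e-02] [0.50720294 0.37082346 0.46209796] [-1.43457949e+01  6.29223501e-03 -8.99618601e+01] 310.2493501501862
cassette_center [([0.4774, 0.3943, 0.0161], 0.77)]
handle_grip [([0.477, 0.3938, 0.0651], 0.7)]
isolator_grip [([0.4192, 0.58, 0.0046], 0.75)]
slot [([0.5437, 0.0397, 0.0818], 0.57), ([0.4187, 0.5798, 0.0075], 0.48)]
filter_seat [([0.5424, 0.0424, 0.0853], 0.92), ([0.5251, 0.5607, 0.0166], 0.59)]
seat 4.5833 [ 0.52012425 -0.01907179  0.35963862] [-1.79996201e+02  3.25630515e-02  8.01172928e-02] [ 0.58774429 -0.01901699  0.52212767] [-1.43461213e+01  2.75946815e-02 -8.99474564e+01] 310.2493501501862
cassette_center [([0.4847, 0.3857, 0.0164], 0.95)]
handle_grip [([0.4782, 0.3914, 0.0607], 0.68), ([0.3854, -0.0285, 0.0214], 0.36)]
isolator_grip [([0.6902, -0.0152, 0.1739], 0.83), ([0.476, 0.3859, 0.0561], 0.54)]
slot [([0.5922, -0.0204, 0.0992], 0.75), ([0.476, 0.3896, 0.0582], 0.57)]
filter_seat [([0.5904, -0.0157, 0.0983], 0.97)]
```

View pics/cas.png

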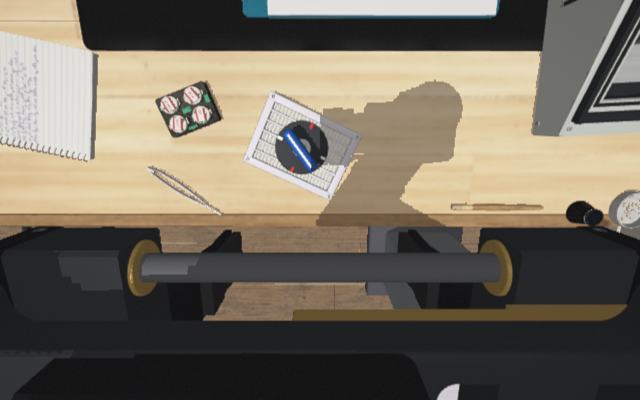

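View pics/seat.png

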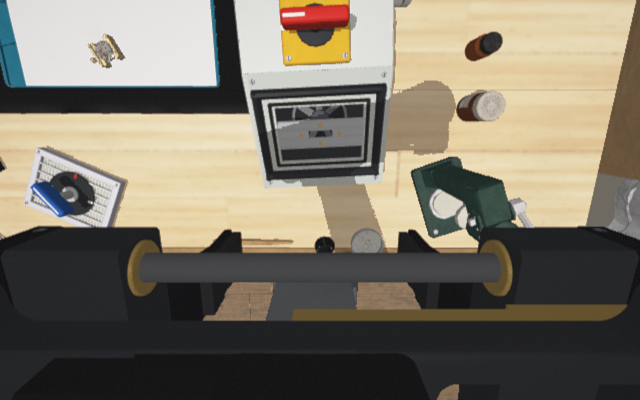

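The wrist views show the cassette at about (303,145), its bar running from upper-left to lower-right, and the seat at (320,133) with the isolator bar at (315,17). Now I'll measure more precisely with masks and zoomed crops.

```bash
python3 - <<'E'
from h import *
W=pickle.load(open("w.pkl","rb"));F=pickle.load(open("f0.pkl","rb"));A={**W,**F}
M={}
for n in["cas","seat","top","scene"]:
    for t in["cassette_center","handle_grip","isolator_grip","filter_seat","slot"]:
        try: r=env.trace(A[n],t)
        except Exception as e: print(n,t,e);continue
        for d in r[:2]:
            m=d["mask"];ys,xs=np.nonzero(m)
            print(n,t,round(d["score"],2),len(xs),xs.min(),xs.max(),ys.min(),ys.max(),"c",xs.mean().round(1),ys.mean().round(1))
            M.setdefault((n,t),m)
pickle.dump(M,open("m.pkl","wb"))
for n in["cas","seat","top","scene"]:
    m=M.get((n,"cassette_center"))
    if m is None: continue
    c=max(cv2.findContours(m.astype(np.uint8),cv2.RETR_EXTERNAL,cv2.CHAIN_APPROX_NONE)[0],key=cv2.contourArea)
    P=np.array([onz(A[n],u,v,.016)[:2] for u,v in c[:,0]],np.float32)
    print(n,"rect",cv2.minAreaRect(P))
def crop(n,x0,y0,w,h):
    return cv2.resize(A[n]["image"][y0:y0+h,x0:x0+w],(400,300),interpolation=cv2.INTER_CUBIC)
g=np.vstack([np.hstack([crop("cas",235,85,140,105+0),crop("seat",240,80,160,120)]),np.hstack([crop("top",330,135,80,60+30),crop("scene",320,180,120,90)])])
cv2.imwrite("pics/m1.png",g)
E
```

```text
cas cassette_center 0.67 7200 245 360 92 197 c 301.1 145.3
cas handle_grip 0.85 604 283 316 128 170 c 299.3 149.0
cas filter_seat 0.73 5049 565 639 0 135 c 612.6 84.3
cas slot 0.81 5111 565 639 0 135 c 612.6 84.4
seat cassette_center 0.67 5583 23 124 146 227 c 72.5 190.1
seat handle_grip 0.56 838 31 73 181 216 c 53.7 197.5
seat isolator_grip 0.87 2036 280 349 4 45 c 315.0 20.6
seat filter_seat 0.79 13146 249 386 67 187 c 319.2 123.0
seat filter_seat 0.42 862 31 73 181 216 c 53.8 197.6
seat slot 0.6 12932 249 386 66 187 c 319.5 122.6
top cassette_center 0.9 1262 219 269 198 241 c 243.9 219.6
top handle_grip 0.59 82 237 247 207 223 c 241.9 214.8
top isolator_grip 0.65 217 361 382 147 159 c 371.3 152.0
top filter_seat 0.77 2209 344 395 167 219 c 369.7 193.1
top filter_seat 0.54 75 237 247 208 222 c 242.1 214.9
top slot 0.83 2296 344 395 167 218 c 369.6 192.6
scene cassette_center 0.69 915 233 268 192 226 c 250.1 209.8
scene cassette_center 0.25 315 385 407 191 211 c 395.6 201.5
scene handle_grip 0.66 118 244 253 192 208 c 248.7 200.2
scene isolator_grip 0.61 268 386 406 191 210 c 395.4 201.8
scene isolator_grip 0.27 160 308 320 293 308 c 314.1 300.6
scene filter_seat 0.88 3007 327 409 205 278 c 366.8 241.6
scene slot 0.6 3201 326 409 204 280 c 366.8 241.6
cas rect ((0.47554534673690796, 0.39588481187820435), (0.14062699675559998, 0.10520276427268982), 64.46649169921875)
seat rect ((0.47567206621170044, 0.3909115791320801), (0.14969688653945923, 0.11388286203145981), 64.96040344238281)
top rect ((0.4689236879348755, 0.39467501640319824), (0.14451242983341217, 0.10832932591438293), 65.39202117919922)
scene rect ((0.4770577847957611, 0.40245431661605835), (0.17603367567062378, 0.10562745481729507), 65.57034301757812)
```

View pics/m1.png

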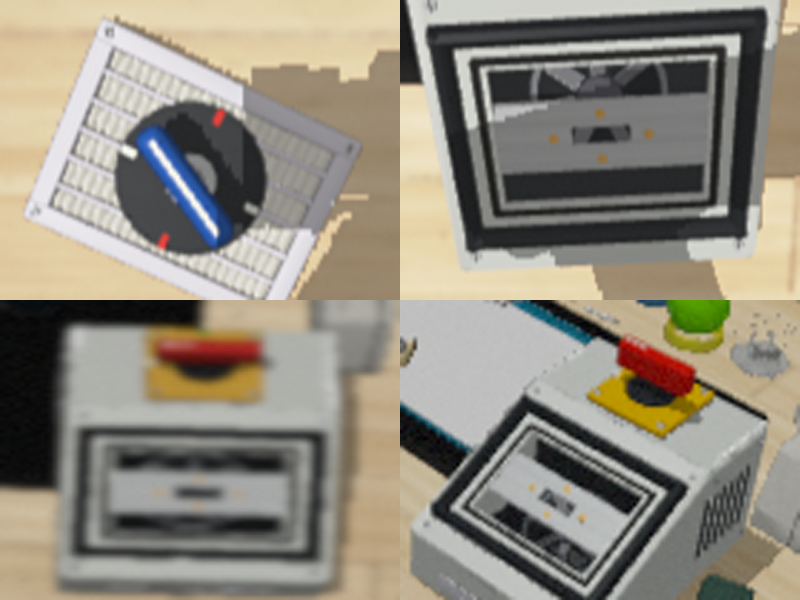

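The montage shows the slot at wrist-seat px (320.4,133.6), top px (369.6,192.9) and scene px (368,238.5). The bar runs 30° clockwise of the white marks. Next I'll fit the seat and handle poses.

```bash
python3 - <<'E'
from h import *
W=pickle.load(open("w.pkl","rb"));F=pickle.load(open("f0.pkl","rb"));A={**W,**F}
slot={"seat":(320.4,133.6),"top":(369.6,192.9),"scene":(368,238.5)}
for n,p in slot.items(): print(n,"slot at z=.0907",onz(A[n],*p,.0907))
def tri(obs):
    S=np.zeros((3,3));b=np.zeros(3)
    for n,(u,v) in obs.items():
        d=ray(A[n],u,v);d/=np.linalg.norm(d);Q=np.eye(3)-np.outer(d,d);S+=Q;b+=Q@A[n]["position"]
    return np.linalg.solve(S,b)
for ks in(["seat","top"],["seat","scene"],["top","scene"],list(slot)): print(ks,tri({k:slot[k] for k in ks}))
C=np.array([(428,30),(768,10),(748,237),(468,250)],float); C=(C-[400,0])/2.5+[240,80]
def seatR(phi): return Ro.from_euler("zy",[phi,-26],degrees=True).as_matrix()
def res(q,full=False):
    o=q[:3];R=seatR(q[3])
    P=[o+R@np.array([a*q[5],b*q[4],.011]) for a,b in[(1,1),(1,-1),(-1,-1),(-1,1)]]
    r=[(proj(A["seat"],P)-C).ravel()]
    for n in slot: r.append((proj(A[n],o+R@[0,0,-.0015])-slot[n]).ravel()*(1 if n!="top" else 3))
    r.append([(o[2]-.092)/.001])
    return np.concatenate(r)
s=least_squares(res,[.577,-.02,.092,0,.08,.065]);print("seat",s.x.round(4),s.fun.round(1))
# handle: bar ends on top face, isolator
for u,v in[(150,135),(222,238),(186,187)]: print("bar",onz(A["cas"],235+u/2.857,85+v/2.857,.065))
for n,p in{"seat":(315,10),"scene":(397,203)}.items(): print("iso",n,onz(A[n],*p,.170))
for n in("cas","top","scene"):
    pass
mk={"cas":(299.3,149.0),"top":(241.9,214.8),"scene":(248.7,200.2)}
print("handle mask tri",tri(mk),tri({k:mk[k] for k in("top","scene")}),tri({k:mk[k] for k in("cas","top")}))
E
```

```text
seat slot at z=.0907 [ 0.57462828 -0.02017469  0.0907    ]
top slot at z=.0907 [ 0.57067988 -0.0198959   0.0907    ]
scene slot at z=.0907 [ 0.58427917 -0.01536755  0.0907    ]
['seat', 'top'] [ 0.57433225 -0.02035816  0.08176792]
['seat', 'scene'] [ 0.57544877 -0.02089051  0.09979474]
['top', 'scene'] [ 0.57024751 -0.02141066  0.10110983]
['seat', 'top', 'scene'] [ 0.57323328 -0.02039278  0.09758484]
seat [ 0.5741 -0.0206  0.0916  3.0722  0.0816  0.0656] [-1.   0.2 -0.3  1.  -0.2  1.   0.5  0.5  0.3 -0.1  0.8 -3.2 -0.9  2.7
 -0.4]
bar [0.49674776 0.41068352 0.065     ]
bar [0.45160555 0.37943469 0.065     ]
bar [0.47427876 0.39528477 0.065     ]
iso seat [ 0.6990062  -0.01429497  0.17      ]
iso scene [ 0.67882838 -0.02712734  0.17      ]
handle mask tri [0.47403097 0.39747805 0.04934974] [0.47312902 0.39699183 0.05040278] [0.47441602 0.39789879 0.04484913]
```

```bash
python3 - <<'E'
from h import *
W=pickle.load(open("w.pkl","rb"))
for n,p in{"s2":[.50,-.02,.24],"s3":[.60,-.02,.27]}.items():
    env.goto(p,[180,0,0]);f=env.grab_frame("wrist");W[n]=f
    print(n,env.read_state()["clock"],f["position"],f["orientation"])
    m=env.trace(f,"isolator_grip")
    for d in m[:2]:
        ys,xs=np.nonzero(d["mask"]);print(d["score"],xs.min(),xs.max(),ys.min(),ys.max())
pickle.dump(W,open("w.pkl","wb"))
g=np.hstack([cv2.resize(W[n]["image"][0:225,160:460],(400,300),interpolation=cv2.INTER_CUBIC) for n in("s2","s3")])
cv2.imwrite("pics/m2.png",g)
E
```

```text
s2 6.4417 [ 0.56848798 -0.01970758  0.40408113] [-1.41718212e+01 -2.53190920e-02 -8.99639322e+01]
s3 7.0417 [ 0.66848065 -0.01984613  0.43338169] [-1.42263235e+01  4.56756278e-02 -9.00307136e+01]
0.56 269 356 69 119
```

View pics/m2.png

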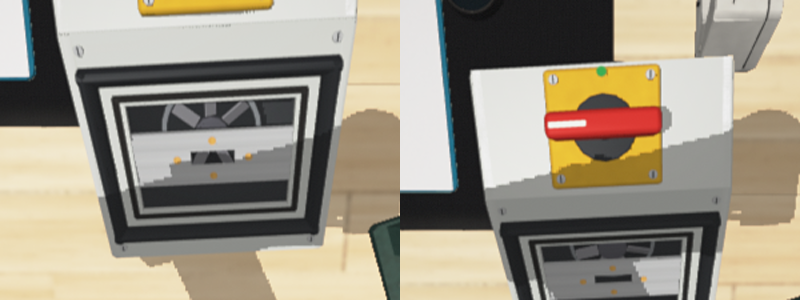

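The left view shows the slot at px (319.8,118.1). The right view shows it at (319.8,209.3), with the isolator bar top at about (313,91.5). I'll refit with these.

```bash
python3 - <<'E'
from h import *
W=pickle.load(open("w.pkl","rb"));F=pickle.load(open("f0.pkl","rb"));A={**W,**F}
slot={"seat":(320.4,133.6),"s2":(319.8,118.1),"s3":(319.8,209.3),"top":(369.6,192.9)}
for n,p in slot.items(): print(n,onz(A[n],*p,.0907))
C1=(np.array([(428,30),(768,10),(748,237),(468,250)],float)-[400,0])/2.5+[240,80]
C2=np.array([(77,70),(343,55),(318,232),(107,242)],float)*.75+[160,0]
def seatR(phi): return Ro.from_euler("zy",[phi,-26],degrees=True).as_matrix()
def res(q):
    o=q[:3];R=seatR(q[3])
    P=[o+R@np.array([a*q[5],b*q[4],.011]) for a,b in[(1,1),(1,-1),(-1,-1),(-1,1)]]
    r=[(proj(A["seat"],P)-C1).ravel(),(proj(A["s2"],P)-C2).ravel()]
    for n in slot: r.append((proj(A[n],o+R@[0,0,-.0015])-slot[n]).ravel()*1.5)
    r.append([(o[2]-.092)/.001])
    return np.concatenate(r)
s=least_squares(res,[.577,-.02,.092,0,.08,.065]);print("seat",s.x.round(4),s.fun.round(1))
f=A["s3"];k=lambda x,y:(160+(x-400)*.75,y*.75)
print("iso top",onz(f,*k(604,121),.170),"plate",onz(f,*k(604,125),.133))
l,r=onz(f,*k(547,122),.17),onz(f,*k(661,117),.17);print("bar ends",l,r,np.linalg.norm(l-r),np.degrees(np.arctan2(*(r-l)[:2])))
# IK checks
o=s.x[:3];R=seatR(s.x[3])
for yaw in(35,-145): print(yaw,env.inverse_kinematics([.474,.395,.037],[180,0,yaw]))
for th in(0,30,90):
  for flip in(0,180):
    Rt=R@RR([0,0,90-th+flip])@RR([180,0,0])
    print(th,flip,[env.inverse_kinematics(o+R@[0,0,h],eul(Rt)) for h in(.037,.1)])
E
```

```text
seat [ 0.57462828 -0.02017469  0.0907    ]
s2 [ 0.57466041 -0.02022894  0.0907    ]
s3 [ 0.57412783 -0.01997696  0.0907    ]
top [ 0.57067988 -0.0198959   0.0907    ]
seat [ 0.5748 -0.0198  0.0923  2.5353  0.082   0.0649] [-1.7 -0.6 -0.   1.4 -0.8  0.6 -1.  -0.7 -2.4  0.4  1.1  2.1  0.1  2.3
  6.2  0.2 -0.4 -1.  -0.6 -1.4 -0.2 -1.7  0.1 -2.1  0.3]
iso top [ 0.69458752 -0.01451334  0.17      ] plate [ 0.69565542 -0.01374961  0.133     ]
bar ends [0.69403968 0.01980883 0.17      ] [ 0.69683542 -0.04874183  0.17      ] 0.06860764347649301 177.66456887801053
35 [ 5.48157745e+01  3.17269353e+01 -1.31510094e+01  2.54444375e-14
 -4.51220553e+01  7.01842255e+01]
-145 [ 5.48157745e+01  3.17269353e+01 -1.31510094e+01 -2.54444375e-14
 -4.51220553e+01 -1.09815774e+02]
0 0 [None, array([ 18.49393543,   3.6682766 , -44.11321027,  25.15791983,
       -19.09259548, 141.86997707])]
0 180 [None, array([ 18.49393543,   3.6682766 , -44.11321027,  25.15791983,
       -19.09259548, -38.13002293])]
30 0 [None, array([ 18.49393543,   3.6682766 , -44.11321027,  25.15791983,
       -19.09259548, 111.86997707])]
30 180 [None, array([ 18.49393543,   3.6682766 , -44.11321027,  25.15791983,
       -19.09259548, -68.13002293])]
90 0 [None, array([ 18.49393543,   3.6682766 , -44.11321027,  25.15791983,
       -19.09259548,  51.86997707])]
90 180 [None, array([  18.49393543,    3.6682766 ,  -44.11321027,   25.15791983,
        -19.09259548, -128.13002293])]
```

```bash
cat >> h.py <<'E'
SO=np.array([.5746,-.0200,.0922]);SR=Ro.from_euler("zy",[2.4,-26],degrees=True).as_matrix()
IK=lambda p,R: env.inverse_kinematics(p,eul(R))
E
python3 - <<'E'
from h import *
b=SR@RR([180,0,0])
for h in(.1,.08,.06,.05,.045,.04,.037,.03,.022): 
    q=IK(SO+SR@[0,0,h],b);print(h,None if q is None else q.round(1))
for dp in(0,3,6,9,12,16):
  for dr in(-12,-8,-4,0,4,8,12):
    # dp: steeper about seat y; dr: about seat x. grasp point fixed
    T=SR@RR([dr,dp,0])@RR([180,0,0])
    out=[]
    for g in(.056,.042):
      p=SO+SR@[0,0,g]+T@[0,0,.019]
      q=IK(p,T);out.append("x" if q is None else q.round(0)[[0,1,2,3,4]].astype(int).tolist())
    print(dp,dr,out)
E
```

```text
0.1 [ 18.5   3.7 -44.2  25.2 -19.1  51.7]
0.08 [ 17.1   5.9 -46.   29.9 -15.   47.8]
0.06 [ 14.6   8.2 -48.7  39.2 -10.1  40.4]
0.05 None
0.045 None
0.04 None
0.037 None
0.03 None
0.022 None
0 -12 [[2, 11, -55, 99, -13], [-2, 13, -54, 109, -12]]
0 -8 ['x', 'x']
0 -4 ['x', 'x']
0 0 ['x', 'x']
0 4 [[16, 12, -42, 16, -11], 'x']
0 8 [[14, 12, -34, -6, -18], [13, 14, -33, -7, -16]]
0 12 [[10, 13, -28, -20, -24], [9, 14, -27, -21, -23]]
3 -12 [[11, 12, -52, 74, -17], [8, 13, -53, 83, -15]]
3 -8 [[11, 11, -52, 67, -13], [6, 13, -53, 80, -11]]
3 -4 [[13, 11, -50, 52, -12], 'x']
3 0 [[16, 12, -44, 28, -14], [15, 13, -46, 34, -10]]
3 4 [[16, 12, -37, 8, -18], [16, 14, -37, 8, -16]]
3 8 [[13, 13, -31, -7, -22], [13, 14, -31, -8, -21]]
3 12 [[10, 13, -27, -18, -27], [9, 15, -26, -19, -26]]
6 -12 [[17, 13, -48, 55, -22], [15, 14, -49, 61, -19]]
6 -8 [[17, 13, -47, 46, -19], [15, 14, -48, 52, -17]]
6 -4 [[18, 13, -43, 32, -19], [16, 14, -44, 37, -16]]
6 0 [[17, 13, -39, 18, -20], [17, 14, -39, 19, -18]]
6 4 [[16, 13, -34, 4, -23], [15, 15, -34, 4, -22]]
6 8 [[13, 13, -29, -7, -27], [13, 15, -29, -
[... 497 characters left out ...]
-8 [[20, 15, -37, 26, -30], [20, 16, -38, 28, -28]]
12 -4 [[19, 15, -35, 18, -30], [18, 16, -35, 19, -28]]
12 0 [[17, 15, -31, 9, -31], [17, 16, -31, 9, -29]]
12 4 [[15, 15, -28, 0, -33], [15, 16, -28, 0, -31]]
12 8 [[12, 15, -24, -8, -36], [12, 17, -24, -8, -34]]
12 12 [[9, 16, -21, -15, -39], [9, 17, -21, -15, -37]]
16 -12 [[21, 16, -35, 27, -37], [21, 18, -35, 28, -35]]
16 -8 [[20, 16, -33, 20, -36], [20, 18, -33, 21, -34]]
16 -4 [[19, 16, -30, 13, -36], [18, 18, -30, 13, -35]]
16 0 [[17, 16, -27, 6, -37], [16, 18, -27, 6, -36]]
16 4 [[14, 16, -24, -1, -39], [14, 18, -24, -1, -38]]
16 8 [[12, 17, -22, -8, -41], [12, 18, -21, -8, -40]]
16 12 [[9, 17, -19, -14, -44], [9, 19, -19, -15, -42]]
```

The tool can't reach along the seat normal because of the joint-5 limit. I'll grip with a 14° tilt in the pad plane instead.

```bash
cat >> h.py <<'E'
TH=30.;AL=-14.
c=np.array([np.cos(np.radians(TH)),-np.sin(np.radians(TH)),0])
def M(flip,al=AL): return Ro.from_rotvec(np.radians(al)*c).as_matrix()@RR([180,0,90-TH+flip])
CR=RR([0,0,-25.4])
BAR=np.array([.4748,.3955,.056])
def tcp(base,R,T,up,g=.056): return base+R@[0,0,g+up]+T@[0,0,.019]
E
python3 - <<'E'
from h import *
for fl in(0,180):
    for nm,o,R in(("pick",BAR-[0,0,.056],CR),("seat",SO,SR)):
        T=R@M(fl)
        for up in(.08,.0): print(fl,nm,up,IK(tcp(o,R,T,up),T))
E
```

```text
0 pick 0.08 [ 52.67284819  33.03508423   3.4274282   -4.4830363  -73.77406274
  73.68554924]
0 pick 0.0 [ 52.66776826  37.77428917  -0.59485635  -4.74715903 -65.0411848
  74.44238647]
0 seat 0.08 [ 23.80923067   4.78983188 -41.73736388  34.21902446 -35.57844305
  98.97532502]
0 seat 0.0 [ 18.06547298  13.21603958 -46.67214763  50.30765703 -23.30972984
  85.90846651]
180 pick 0.08 [  52.67284819   33.03508423    3.4274282    -4.4830363   -73.77406274
 -106.31445076]
180 pick 0.0 [  52.66776826   37.77428917   -0.59485635   -4.74715903  -65.0411848
 -105.55761353]
180 seat 0.08 [ 23.80923067   4.78983188 -41.73736388  34.21902446 -35.57844305
 -81.02467498]
180 seat 0.0 [ 18.06547298  13.21603958 -46.67214763  50.30765703 -23.30972984
 -94.09153349]
```

```bash
python3 - <<'E'
from h import *
T=CR@M(0);o=BAR-[0,0,.056]
env.goto(tcp(o,CR,T,.10),eul(T))
env.move_straight(tcp(o,CR,T,.0),rate=.12,force_limit=12)
env.gripper_to(0.0,grasp_force=45)
s=env.read_state();print(s["clock"],s["opening"],s["finger_force"],s["force"],s["position"])
p=tcp(o,CR,T,.0);p[2]+=.16
print(env.move_straight(p,rate=.15))
s=env.read_state();print(s["clock"],s["opening"],s["force"],s["wrist_torque"],s["position"])
T2=SR@M(0)
env.goto(tcp(SO,SR,T2,.07),eul(T2))
s=env.read_state();print(s["clock"],s["opening"],s["force"])
a=env.grab_frame("scene");b=env.grab_frame("top");w=env.grab_frame("wrist")
for n,f in(("hs",a),("ht",b),("hw",w)):cv2.imwrite(f"pics/{n}.png",f["image"])
pickle.dump({"scene":a,"top":b,"wrist":w},open("hov.pkl","wb"))
g=np.vstack([np.hstack([cv2.resize(a["image"][140:300,280:494],(400,300)),cv2.resize(b["image"][130:235,300:440],(400,300),interpolation=cv2.INTER_CUBIC)]),cv2.resize(w["image"],(480,300))[:,:].copy() if 0 else np.hstack([cv2.resize(w["image"],(480,300)),np.zeros((300,320,3),np.uint8)])])
cv2.imwrite("pics/m3.png",g)
E
```

```text
10.9083 0.1571689801176174 44.99980129301548 [-0.24706475  0.44488752 -0.1581265 ] [0.4709746  0.39301818 0.03752096]
False
12.125 0.1571030576279119 [-0.06101261 -0.50996063 -1.92907522] [ 0.33285191 -0.63790142 -0.0145403 ] [0.47047121 0.39244054 0.19630746]
13.6667 0.15759912210192617 [ 0.65040719  0.20431178 -2.61129927]
```

View pics/m3.png

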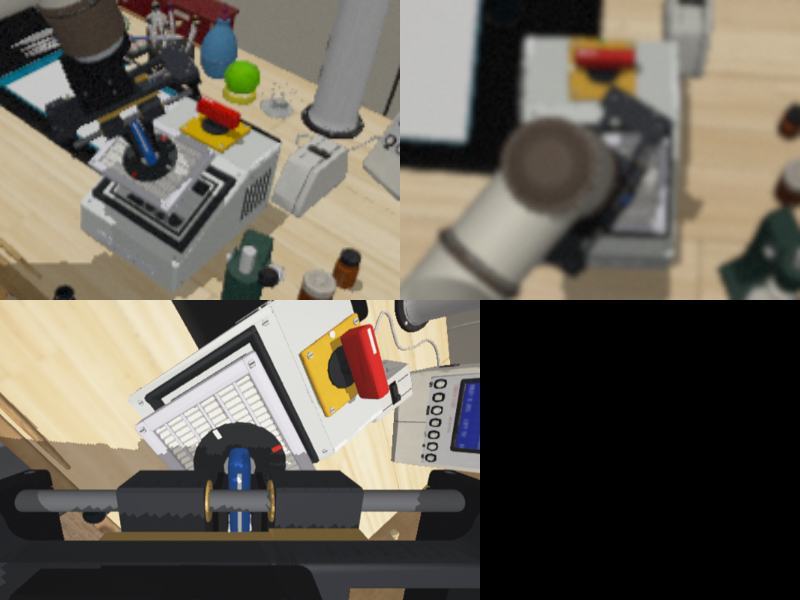

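The wrist view shows the cassette held flat, parallel to the bezel, with frame corners at raw px (183,167) and (340,69). I'll compare these with the prediction, then insert.

```bash
python3 - <<'E'
from h import *
w=pickle.load(open("hov.pkl","rb"))["wrist"]
for a,b in[(1,1),(1,-1),(-1,1),(-1,-1)]:
    print(a,b,"cas front",proj(w,SO+SR@[a*.0525,b*.07,.086]).round(1),"bezel outer",proj(w,SO+SR@[a*.065,b*.082,.011]).round(1))
cv2.imwrite("pics/m4.png",cv2.resize(w["image"][0:230,150:450],(800,600),interpolation=cv2.INTER_CUBIC))
E
```

```text
1 1 cas front [[339.7  70.3]] bezel outer [[341.2  32.7]]
1 -1 cas front [[438.6 266.7]] bezel outer [[428.1 215.1]]
-1 1 cas front [[175.6 171.1]] bezel outer [[192.3 128.8]]
-1 -1 cas front [[304.4 321.5]] bezel outer [[303.2 271.8]]
```

View pics/m4.png

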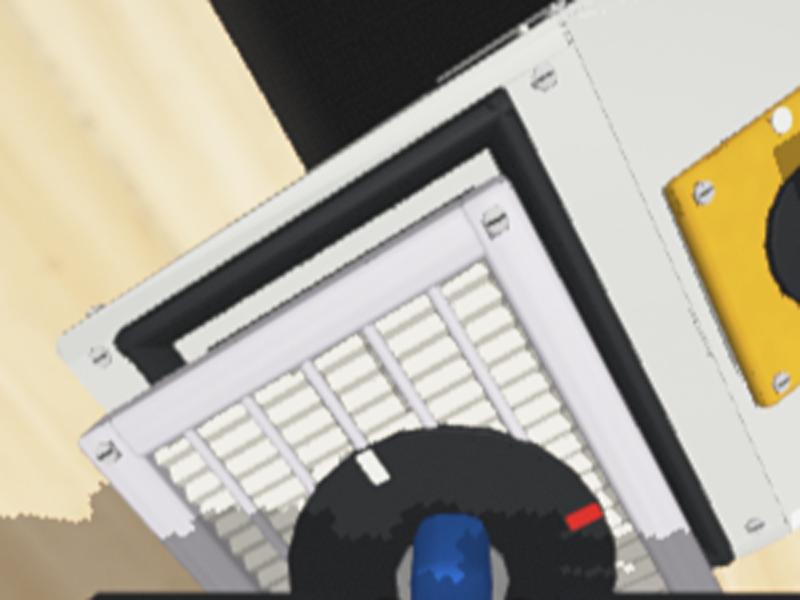

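The residuals suggest the cassette sits about 1.5 mm too far up-slope relative to the bezel. I'll shift it by −1.3 mm and insert under force limits.

```bash
python3 - <<'E'
from h import *
T=SR@M(0);o=SO+SR@[-.0013,0,0]
def st(l):
    s=env.read_state();u=SR.T@(s["position"]-tcp(o,SR,T,0));print(l,round(s["clock"],2),"d mm",(u*1e3).round(2),"F",(SR.T@s["force"]).round(2),"M",(SR.T@s["wrist_torque"]).round(2))
env.move_straight(tcp(o,SR,T,.02),eul(T),rate=.1);st("hover")
for up in(.010,.006,.003,.0,-.003):
    h=env.move_straight(tcp(o,SR,T,up),rate=.03,force_limit=7);st((up,h))
    if h: break
E
```

```text
hover 14.47 d mm [ 0.24  0.07 19.98] F [-0.81 -0.7  -1.55] M [ 0.47  0.79 -0.2 ]
(0.01, False) 14.95 d mm [-0.16 -0.14  9.91] F [-1.59 -0.11 -1.89] M [ 0.45  0.86 -0.27]
(0.006, False) 15.23 d mm [-0.21 -0.15  5.82] F [-1.5   0.24 -1.95] M [ 0.5   0.82 -0.23]
(0.003, False) 15.48 d mm [-0.18 -0.12  2.83] F [-1.49  0.4  -2.34] M [ 0.45  0.85 -0.23]
(0.0, False) 15.73 d mm [ 0.26 -0.24  0.32] F [-2.2  -0.77  2.99] M [ 0.29  1.04 -0.22]
(-0.003, False) 15.98 d mm [ 0.31 -0.21 -2.74] F [-0.72 -2.66  4.02] M [ 0.04  0.98 -0.22]
```

Contact came at the expected height, so the cassette looks home. Now I'll check whether a rigid turn about the seat normal is reachable.

```bash
cat >> h.py <<'E'
O2=SO+SR@[-.0010,-.0002,0]
def pose(th,up):
    R=SR@RR([0,0,TH-th]);T=R@M(0);return tcp(O2,R,T,up),T
E
python3 - <<'E'
from h import *
for up in(-.001,-.0145):
    for th in(30,24,18,12,8,5,0): q=IK(*pose(th,up));print(up,th,None if q is None else q.round(1))
for th in(20,40,60,75,90,93): q=IK(*pose(th,-.0145));print(th,None if q is None else q.round(1))
E
```

```text
-0.001 30 [ 17.9  13.3 -46.9  50.9 -23.   85.4]
-0.001 24 [ 16.3  12.9 -49.   58.5 -21.5  85.2]
-0.001 18 [ 14.   12.5 -51.   67.  -20.   84.5]
-0.001 12 [ 11.2  12.2 -52.7  76.5 -18.5  83.6]
-0.001 8 [  8.9  11.9 -53.6  83.3 -17.6  82.8]
-0.001 5 [  7.1  11.8 -54.2  88.6 -16.9  82.1]
-0.001 0 [  3.8  11.6 -54.9  97.7 -15.8  81. ]
-0.0145 30 [ 16.3  14.7 -47.8  55.7 -21.1  81.8]
-0.0145 24 [ 14.2  14.3 -49.9  64.4 -19.6  80.8]
-0.0145 18 [ 11.5  14.  -51.7  74.  -18.3  79.6]
-0.0145 12 [  8.3  13.7 -53.1  84.3 -17.1  78.2]
-0.0145 8 [  5.9  13.5 -53.8  91.4 -16.3  77.2]
-0.0145 5 [  4.   13.4 -54.2  96.8 -15.8  76.5]
-0.0145 0 [  0.7  13.2 -54.5 105.9 -14.9  75.4]
20 [ 12.5  14.1 -51.1  70.7 -18.7  80. ]
40 [ 18.4  15.3 -44.1  43.4 -23.5  82.3]
60 [ 19.3  16.2 -37.2  25.4 -28.1  79.8]
75 [ 18.3  16.6 -32.9  15.6 -30.7  75.5]
90 [ 16.6  16.9 -29.5   7.4 -32.5  69.8]
93 [ 16.3  16.9 -28.9   5.9 -32.8  68.5]
```

```bash
cat >> h.py <<'E'
def st(l,th,up):
    s=env.read_state();u=SR.T@(s["position"]-pose(th,up)[0]);print(l,round(s["clock"],2),"d mm",(u*1e3).round(2),"F",(SR.T@s["force"]).round(2),"M",(SR.T@s["wrist_torque"]).round(2))
def go(th,up):
    p,T=pose(th,up);env.goto(p,eul(T))
E
python3 - <<'E'
from h import *
for th in(30,24,18,12,7,2): go(th,-.001);
st("turned",2,-.001)
for up in(-.005,-.009,-.0125,-.0145):
    p,T=pose(2,up);h=env.move_straight(p,eul(T),rate=.03,force_limit=18);st((up,h),2,up)
    if h:break
f=env.grab_frame("wrist");cv2.imwrite("pics/push.png",f["image"])
E
```

```text
turned 17.58 d mm [ 0.49 -0.2   0.04] F [-2.83  1.22  3.49] M [ 1.07  1.54 -0.31]
(-0.005, False) 17.87 d mm [ 0.65 -0.12  0.09] F [-1.67 -0.13  4.66] M [ 0.73  1.32 -0.39]
(-0.009, False) 18.15 d mm [ 0.71 -0.14  0.27] F [-0.94  0.7   5.04] M [ 0.74  1.1  -0.31]
(-0.0125, False) 18.42 d mm [ 0.7  -0.33  0.37] F [-0.87  0.11  6.21] M [ 0.53  1.06 -0.2 ]
(-0.0145, False) 18.67 d mm [ 0.73 -0.38  0.94] F [-2.11  0.92 10.78] M [ 0.33  1.43 -0.35]
```

View pics/push.png

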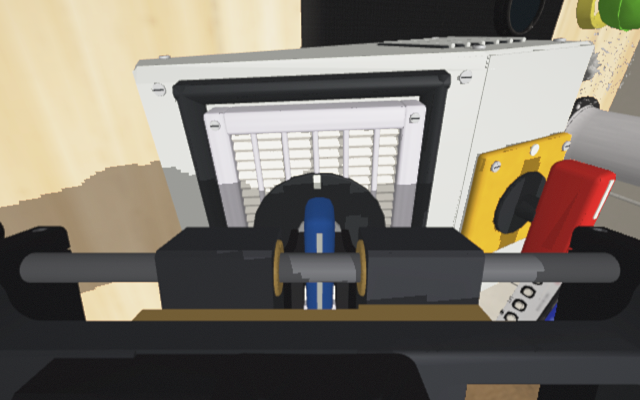

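The picture shows the cassette in the bezel, with the bar lined up with the white mark at (318,181). The force profile matches the handle fully in. Now the quarter turn.

```bash
python3 - <<'E'
from h import *
go(2,-.0152);st("p",2,-.0152)
for th in(8,14,20,27,34,42,50,58,66,74,82,88): go(th,-.0152)
st("88",88,-.0152)
for th in(91,94):
    go(th,-.0152);env.dwell(.1);st(th,th,-.0152)
E
```

```text
p 18.97 d mm [ 0.78 -0.39  1.58] F [-3.94  0.39 16.76] M [ 0.04  2.05 -0.45]
88 22.23 d mm [ 0.05 -0.57  1.61] F [ 0.27 -3.11 14.89] M [-0.09  1.71  0.22]
91 22.57 d mm [-0.14 -0.57  1.62] F [-0.47 -2.73 13.4 ] M [-0.17  1.72  0.38]
94 22.93 d mm [-0.29 -0.61  1.61] F [ 0.05 -3.55 13.5 ] M [-0.47  1.66  1.17]
```

```bash
python3 - <<'E'
from h import *
env.gripper_to(.55);st("open",94,-.0152)
p,T=pose(94,-.0152)
env.move_straight(p-T@np.array([0,0,.10]),rate=.15)
f=env.grab_frame("wrist");s=env.grab_frame("scene");print(env.read_state()["clock"])
cv2.imwrite("pics/lock.png",np.hstack([cv2.resize(f["image"],(480,300)),cv2.resize(s["image"][160:300,300:450],(320,300),interpolation=cv2.INTER_CUBIC)]))
for a in(92.4,-87.6):
    for d in(0,45,90,94): 
        for z in(.143,.22): print(a-d,z,env.inverse_kinematics([.6948,-.0143,z],[180,0,a-d]).round(0))
E
```

```text
open 23.78 d mm [-0.04 -0.   -0.02] F [ 0.77 -0.65  0.93] M [ 0.03  0.39 -0.01]
24.7
92.4 0.143 [ 12.  32.   5.   0. -63. 170.]
92.4 0.22 [ 12.  29.  11.   0. -72. 170.]
47.400000000000006 0.143 [ 12.  32.   5.   0. -63. 125.]
47.400000000000006 0.22 [ 12.  29.  11.   0. -72. 125.]
2.4000000000000057 0.143 [ 12.  32.   5.   0. -63.  80.]
2.4000000000000057 0.22 [ 12.  29.  11.   0. -72.  80.]
-1.5999999999999943 0.143 [ 12.  32.   5.   0. -63.  76.]
-1.5999999999999943 0.22 [ 12.  29.  11.   0. -72.  76.]
-87.6 0.143 [ 12.  32.   5.   0. -63. -10.]
-87.6 0.22 [ 12.  29.  11.   0. -72. -10.]
-132.6 0.143 [ 12.  32.   5.   0. -63. -55.]
-132.6 0.22 [ 12.  29.  11.   0. -72. -55.]
-177.6 0.143 [  12.   32.    5.   -0.  -63. -100.]
-177.6 0.22 [  12.   29.   11.   -0.  -72. -100.]
-181.6 0.143 [  12.   32.    5.   -0.  -63. -104.]
-181.6 0.22 [  12.   29.   11.   -0.  -72. -104.]
```

View pics/lock.png

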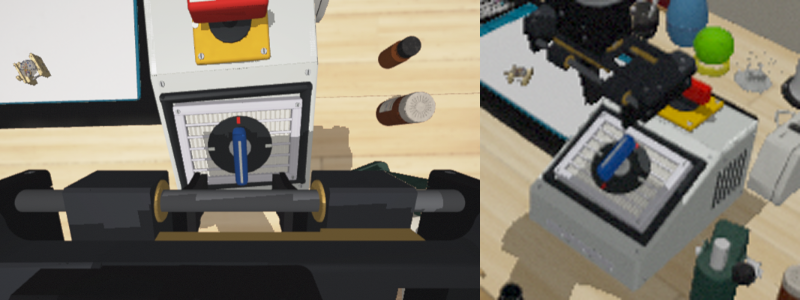

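The pictures show the bar at the red marks, raw px (319,171), with the cassette flat. I'll check the handle depth by projection, then turn the isolator.

```bash
python3 - <<'E'
from h import *
f=env.grab_frame("wrist")
for pu in(0,.0035,.0125): print("bar far end top, push",pu,proj(f,O2+SR@[.031,0,.065-pu]).round(1))
r=env.trace(f,"handle_grip")
if r: ys,xs=np.nonzero(r[0]["mask"]);print(r[0]["score"],xs.min(),xs.max(),ys.min(),"rows")
P=[.6948,-.0143,0]
def at(z): return [P[0],P[1],z]
env.goto(at(.25),[180,0,-87.6])
h=env.move_straight(at(.146),rate=.12,force_limit=10);s=env.read_state();print(h,s["clock"],s["position"])
if not h:
    env.gripper_to(0,grasp_force=20);s=env.read_state();print("grip",s["opening"],s["force"].round(1))
    for d in list(range(8,89,8))+[91,93]:
        env.goto(at(.146),[180,0,-87.6-d])
    s=env.read_state();print("turned",s["clock"],s["force"].round(1),s["wrist_torque"].round(2))
E
```

```text
bar far end top, push 0 [[316.4 187. ]]
bar far end top, push 0.0035 [[316.4 184.8]]
bar far end top, push 0.0125 [[316.5 179.6]]
0.59 310 330 170 rows
False 27.0583 [ 0.69546331 -0.01427902  0.14714364]
grip 0.1836750349884087 [-5.7  0.8  3.7]
turned 31.05 [-5.9  1.3  2.6] [0.5  1.52 0.41]
```

```bash
python3 - <<'E'
from h import *
env.gripper_to(.6)
s=env.read_state();p=s["position"].copy();p[2]+=.12
env.move_straight(p,rate=.15)
env.goto([.50,-.02,.34],[180,0,0])
w=env.grab_frame("wrist");s=env.grab_frame("scene");S=env.read_state();print(S["clock"],S["force"])
cv2.imwrite("pics/fin.png",np.vstack([np.hstack([cv2.resize(w["image"][0:225,170:470],(400,300)),cv2.resize(s["image"][160:300,300:487],(400,300),interpolation=cv2.INTER_CUBIC)]),np.hstack([cv2.resize(s["image"],(480,300)),np.zeros((300,320,3),np.uint8)])]))
E
```

```text
35.5833 [-0.22048216  0.35677596 -0.58970482]
```

View pics/fin.png

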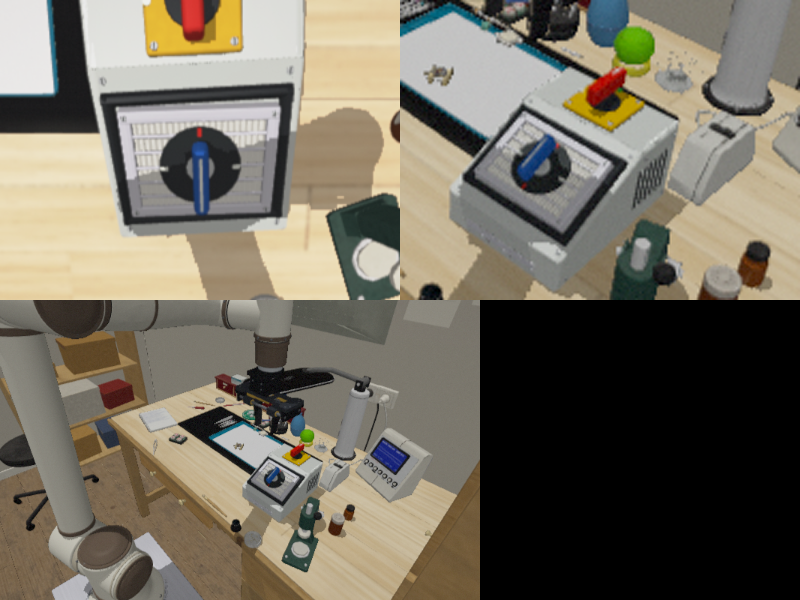

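The final picture shows the cassette flat in the bezel, the blue bar on the red mark at (200,132), the isolator bar front to back, the bystanders I can see undisturbed, and the gripper clear. I'll hand in.

```bash
python3 -c "
from workcell import env
print(env.close_job())"
```

```text
the job is handed in; nothing more can be done
None
```

The cassette is seated and locked with the blue handle at its stop, the isolator was then turned on, and everything has been released; the job was handed in at about 36 s, with no verdict returned.

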